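# Clamp a valve block in the eccentric fixture

## Robot

A 6-joint arm with a two-finger parallel gripper is mounted at the origin on the work surface. World frame = base frame: x ahead of the robot, y to its left, z up, the work surface at z = 0. Lengths are in mm, angles in rad, forces in N, time in s.
With the tool pointing down it reaches from about 250 to 725 mm from the base axis. Payload 4 kg.
Tool frame: the origin (TCP) lies at the very end of the fingers, on their centre line; the grasp point (between the pads) lies 19 mm behind it; z points along the fingers, x is the direction in which the jaws open and shut, and the axes are right-handed (so a half turn about z gives the same grasp; the last joint's range is limited). The gripper opens to 85 mm and grips with 20 to 120 N. Pads are 22 mm wide; open, the fingers measure 114 mm over their backs; the gripper's body (76 mm by 85 mm) begins 54 mm behind the grasp point. The pads swing forward as they close: fully open they stand 13 mm farther back than shut.
Start: joints at [1.245, 0.241, 0.005, 1.335, 0, 1.571], TCP at [160.031, 473.698, 231.306] pointing down, gripper open.
Joint ranges: [-2.72, 2.72], [-1.05, 1.87], [-1.09, 1.28], [-1.99, 2.15], [-1.42, 1.44], [-3.14, 3.14]. Speed limits (rad/s): [2.79, 2.79, 3.14, 3.14, 3.14, 3.14].

## Interface

Orientations are given as a 3x3 rotation matrix whose columns are the frame's x, y, z axes.
In Python, from cell import r gives the robot as it stands. Calls block until the motion is done:
- r.movep(position, orientation): joint-space move of the TCP to a pose.
- r.move_l(position, attitude=None, v=150, guard=None): straight line of the TCP; attitude=None keeps the orientation; v is the mean speed in mm/s. With guard (N) it stops when the force on the tool has changed by that much, and returns True; else False.
- r.movej(angles): joint-space move.
- r.command_gripper(opening, grasp_force=None): finger opening in mm; grasp_force is the grip in N (None keeps the last); returns when the fingers have stopped.
- r.hold(seconds).
- r.inverse_kinematics(position, orientation): joint angles nearest the present ones, or None.
- r.observe(): the state.
- r.snapshot(name): name is "scene" or "top" or "wrist"; returns a dict with "pixels" (384x512x3 uint8, red, green, blue), "depth" (384x512 float32, mm along the optical axis (not along the pixel's ray), 0 where there is no reading), "fx", "fy", "cx", "cy" (pixels), "position" and "rotation" of the camera in the world. Camera axes: x right, y up, looking along -z (the intrinsics and any distortion apply to the point x, -y, -z); pixel columns grow to the right and rows downward; lengths in mm; the calibration is good to about 2 mm. A picture is of the moment at which its call begins.
A pose or a line that the arm cannot do raises r.Unreachable and nothing moves.
- r.close_job(): hands the job in, once; it reports no verdict.
The state is a dict: "t": time; "joints": joint angles; "qd": joint speeds; "effort": joint torques, N m; "tcp_pos": TCP position; "tcp_rot": TCP orientation; "contact_force": force on the tool from outside, world axes, zero at the start; "wrist_torque": the same for the moment, N m; "opening": finger opening in mm.
Only numpy, scipy, OpenCV 4.12 (cv2) and the standard library are available. Lean on these libraries where they do the work, as an engineer would, in place of code of your own. Each camera call takes 0.05 s, during which the arm holds its last target. There are 200 camera calls.

## Task

Set the aluminium valve block flat on the steel clamping fixture, its cartridge valve on the fence side, and push it gently but fully home against both the fence and the end stop. Then turn the eccentric knob anticlockwise (seen from above) until its lobe bears on the block and holds it with a firm 15 to 20 N; under 8 N it works loose and over 30 N the block is marked. Let go with the knob left tight, and leave the other things on the bench where they are.

Things in the scene. Friction and masses are not known exactly. Their poses are not given: they have to be found in the camera images.
- fixture: Clamping fixture, bolted to the bench: steel base plate 170 (x) by 200 (y) mm, 12 mm thick, z up, origin at the centre of its underside. A sprung fence and a rigid end stop, 28 mm high, locate the block on two sides; the eccentric clamp stands across from the fence, on the block's +y side. The -x side is open.
- fence (a point): Middle of the fence's locating face, 14 mm above the plate. The fence runs along the fixture's x (96 mm long, 29 mm thick); its face, a steel jaw plate on stiff springs (gives 1 mm per 40 N), looks to the fixture's +y and lies at y = -55 mm in the fixture's frame. The block's -y face goes against it.
- end_stop (a point): Middle of the end stop's locating face, 14 mm above the plate. The end stop runs along the fixture's y (48 mm long, 16 mm thick); its face looks to the fixture's -x and lies at x = +40 mm in the fixture's frame. The block's +x face goes against it.
- block_center (a point): Centre of the valve block, a loose aluminium cuboid 60 (x) by 64 (y) by 40 mm (z), about 0.55 kg, lying flat on the bench, z up; two round ports in its -x face. The valve in its top stands off the middle towards -y, the side for the fence; the +y face meets the cam. Fully home, this point is at x = +10, y = -23, z = +32 mm in the fixture's frame, axes along the fixture's.
- valve (a point): Centre of the steel hexagon of the cartridge valve, screwed firmly into the block's top, 10 mm from the block's middle towards -y: 27 mm across flats, 24 mm tall (from 40 to 64 mm above the block's underside). Two flats face the block's +x and -x: the place to hold the block. Axes as the block's.
- cam_grip (a point): Middle of the black bar grip of the eccentric knob, on its turning axis, 77 mm above the bench. The bar is 56 mm long (this point's x), 14 mm thick (y), 30 mm tall. Below it a hub 22 mm across, 16 mm tall, then the cam: a steel disc 50 mm across, 22 to 46 mm above the bench, centred 8 mm off the axis, roughly towards +y (up to 15 degrees either way, as it was clamped on its shaft). The axis stands 20.5 to 21.5 mm from the home block.
- cam (a joint): Angle of the eccentric knob (rad), growing anticlockwise from above. At 0, its stop, the lobe points away from the fence, 3 to 4.5 mm clear of the home block; it starts at 0.05 to 0.2 and meets the block somewhere between 0.7 and 1.4. Up to there it takes 0.08 N m of friction; then every 10 N on the block adds about 0.14 N m, and 0.1 rad about 20 N. It stays where it is left, easing by 2 to 5 N.
- spanner: Bystander: open-ended spanner, 190 mm long, lying on the bench.
- adapter: Bystander: steel and brass hose adapter, 43 mm tall with a 30 mm hexagon, standing on the bench.
- jar: Bystander: jar, 64 mm across and 75 mm tall.
- bin: Bystander: red open bin of fittings, 110 x 170 x 60 mm.
There are look-alikes about, which are no part of the job. What is shaped like the part that bears block_center but brown or green is not meant.

How it is judged:
By the outcome, as a careful person would: the job done as asked, in the order asked, and still so for the second after the job is handed in, with the robot touching nothing.
It also fails if it takes over 70 s, if anything falls off the work surface, if the arm or the gripper's body presses on something with over 40 N, if the wrist force passes 120 N, or if a joint passes its speed limit or range.

## Working session

There is one attempt and no reset: what is moved stays moved. The work goes in short steps, each a Python script; the robot and the scene stay as the last script left them, time stands still between calls to the robot, and variables do not carry over. Pictures are saved under pics/ and viewed, about 8 in all and at most 12, crops included, and the job is handed in when it is done.

```bash
mkdir -p pics; ls
python3 - <<'E'
from cell import r
import cv2,numpy as np
a=r.snapshot("top");b=r.snapshot("scene")
for n,s in(("top",a),("scene",b)):
    np.savez("pics/%s0.npz"%n,**s); print(n,s["fx"],s["fy"],s["cx"],s["cy"],s["position"],np.round(s["rotation"],3).tolist(),[k for k in s])
    cv2.imwrite("pics/%s0.png"%n,cv2.resize(s["pixels"][...,::-1],(800,600),interpolation=cv2.INTER_CUBIC))
print(r.observe())
E
```

```text
pics
top 456.8375673606826 456.8375673606826 252.7551891144677 189.52423534326428 [ 541.36484447 -136.70981665 1258.89162569] [[0.016, 0.998, -0.068], [-1.0, 0.015, -0.021], [-0.02, 0.068, 0.997]] ['pixels', 'depth', 'fx', 'fy', 'cx', 'cy', 'position', 'rotation']
scene 439.3556694790947 439.3556694790947 261.7715269238549 195.93988619443962 [1031.72548691 -849.90791909  678.85964302] [[0.884, -0.264, 0.386], [0.467, 0.509, -0.723], [-0.006, 0.819, 0.574]] ['pixels', 'depth', 'fx', 'fy', 'cx', 'cy', 'position', 'rotation']
{'t': 0.1, 'joints': array([1.24503085e+00, 2.41339853e-01, 3.84544668e-03, 1.33521249e+00,
       3.89572206e-05, 1.57079690e+00]), 'qd': array([ 0.00011613, -0.0008373 ,  0.00301028,  0.00264589,  0.00056019,
       -0.0010289 ]), 'effort': array([ 1.65786702e-05, -3.73138082e+01,  2.53010273e+01,  1.08333610e-02,
       -9.56869059e-06,  1.01883199e-05]), 'tcp_pos': array([159.82104863, 473.15973696, 230.49573107]), 'tcp_rot': array([[ 3.20034058e-01,  9.47405817e-01, -6.48356498e-04],
       [ 9.47404112e-01, -3.20034712e-01, -1.79761982e-03],
       [-1.91057206e-03, -3.89560458e-05, -9.99998174e-01]]), 'contact_force': array([-0.0304539 ,  0.29428193,  0.056651  ]), 'wrist_torque': array([-0.03198394, -0.02022615, -0.0215869 ]), 'opening': 85.49145992023747}
```

View pics/top0.png

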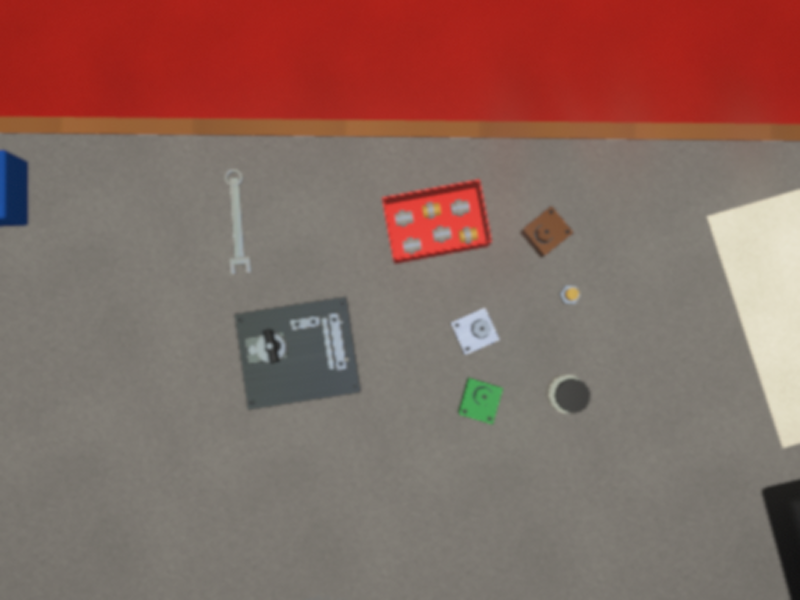

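View pics/scene0.png

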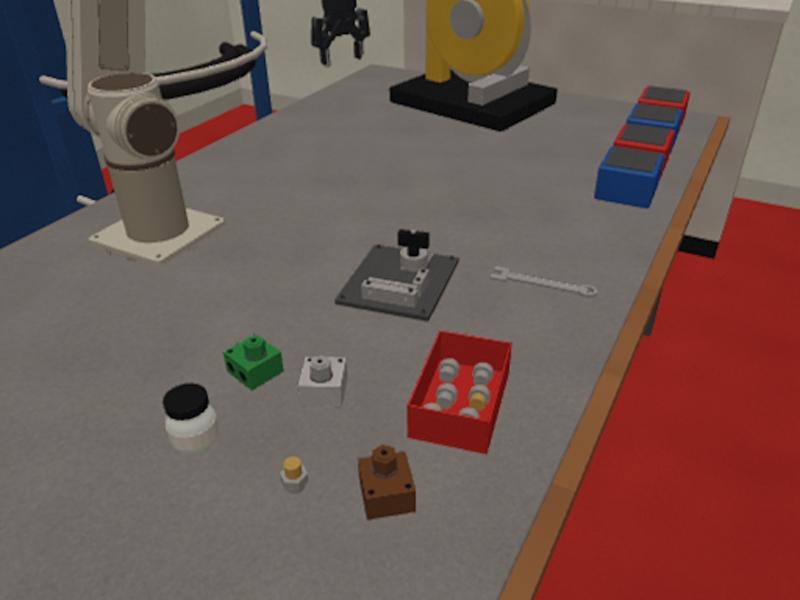

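Top view (800x600): fixture plate about (297,352), fence at (337,342), end stop (305,323), knob (268,346). Three block shapes: silver (475,330), green (480,400), brown (547,232). Only the silver one is aluminium, so it is the one meant; I'll confirm with a close crop.

```bash
cat > h.py <<'E'
import numpy as np,cv2
def ray(s,uv,z):
    uv=np.atleast_2d(np.asarray(uv,float))
    d=np.c_[(uv[:,0]-s["cx"])/s["fx"],-(uv[:,1]-s["cy"])/s["fy"],-np.ones(len(uv))]@np.asarray(s["rotation"]).T
    p=np.asarray(s["position"]); return p+d*((z-p[2])/d[:,2])[:,None]
def proj(s,P):
    q=(np.atleast_2d(P)-s["position"])@np.asarray(s["rotation"])
    return np.c_[s["cx"]+s["fx"]*q[:,0]/-q[:,2], s["cy"]-s["fy"]*q[:,1]/-q[:,2]]
def down(a):  # tool down, jaws (tool x) along world angle a
    c,s=np.cos(a),np.sin(a); return np.array([[c,s,0],[s,-c,0],[0,0,-1.]])
def rect(mask,s,z):
    c=max(cv2.findContours(mask.astype(np.uint8),0,2)[0],key=cv2.contourArea)
    w=ray(s,c[:,0].astype(float),z)[:,:2].astype(np.float32)
    return cv2.minAreaRect(w),c
def save(s,n,box=None,sc=1.5):
    im=s["pixels"][...,::-1]
    if box: im=im[box[1]:box[3],box[0]:box[2]]
    cv2.imwrite(n,cv2.resize(im,None,fx=sc,fy=sc,interpolation=cv2.INTER_CUBIC))
E
python3 - <<'E'
from h import *
s=dict(np.load("pics/top0.npz"));p=s["pixels"].astype(int)
for u,v in((304,211),(190,240),(250,250)):print(p[v,u],s["depth"][v,u])
R=np.zeros(p.shape[:2],bool)
m=R.copy();m[190:232,283:325]=(p[190:232,283:325].min(2)>140);m=cv2.morphologyEx(m.astype(np.uint8),3,np.ones((7,7)))
print("block",rect(m,s,40)[0],m.sum())
m=R.copy();q=p[180:270,142:240];m[180:270,142:240]=(q[...,2]>=q[...,0]);m=cv2.morphologyEx(m.astype(np.uint8),3,np.ones((9,9)));m=cv2.morphologyEx(m,2,np.ones((5,5)))
print("plate",rect(m,s,12)[0],m.sum())
print(ray(s,[[308,210]],64), ray(s,[[171.5,221.5]],92))
E
```

```text
[157 168 180] 1187.2913
[77 84 85] 1243.0908
[127 123 116] 1249.9948
block ((567.8271484375, -247.36569213867188), (64.03813171386719, 66.96780395507812), 24.84493064880371) 601
plate ((525.567626953125, 59.92506408691406), (167.52281188964844, 197.36929321289062), 9.72459602355957) 4408
[[ 571.33572381 -255.9167823    64.        ]] [[535.71205744  94.95428025  92.        ]]
```

Run:
```python
from cell import r
from h import *
D=np.deg2rad
for n,pos,a in(("wb",[570,-252,230],D(24.8)),("wf",[525,60,260],D(9))):
    c=[r.inverse_kinematics(np.array(pos),down(a+k*np.pi)) for k in(0,1)]
    print([None if q is None else np.round(q,2) for q in c])
p=np.array([525,60,260]);r.movep(p,down(D(9)));r.hold(.3)
s=r.snapshot("wrist");np.savez("pics/wf.npz",**s);print(s["position"]-r.observe()["tcp_pos"],np.round(s["rotation"],2).tolist(),s["fx"])
save(s,"pics/wf.png")
r.movep(np.array([570,-252,230]),down(D(24.8)));r.hold(.3)
s=r.snapshot("wrist");np.savez("pics/wb.npz",**s);save(s,"pics/wb.png");print(r.observe()["t"],r.observe()["tcp_pos"],r.observe()["contact_force"])
```

```text
[array([-0.42,  0.49,  0.37,  1.45,  0.  ,  0.72]), array([-0.42,  0.49,  0.37,  1.45,  0.  , -2.42])]
[array([0.11, 0.29, 0.14, 1.43, 0.  , 1.53]), array([ 0.11,  0.29,  0.14,  1.43,  0.  , -1.61])]
[-11.8138095   82.37555753 142.23069958] [[0.99, -0.15, -0.05], [0.16, 0.93, 0.32], [-0.0, -0.33, 0.95]] 335.72882841142416
4.0 [ 570.30036457 -251.16736968  230.29596228] [-0.22092322  0.51848089  0.79882177]
```

View pics/wf.png

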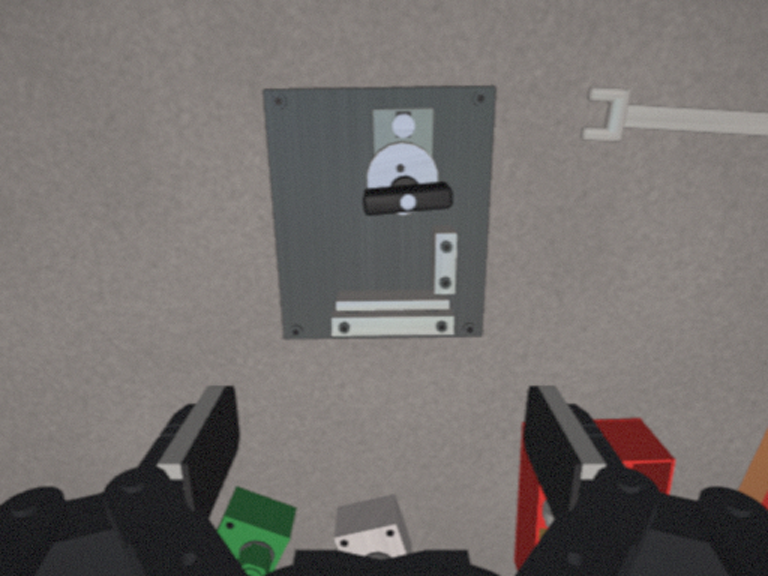

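View pics/wb.png

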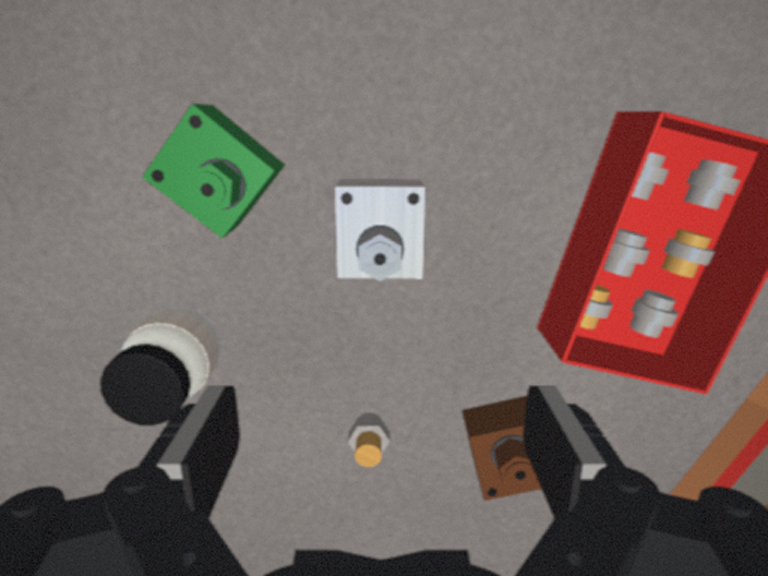

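The close view confirms it: the silver block with steel hexagon is at (380,230), and the green (215,170) and brown (500,450) ones are look-alikes. The fixture view shows the fence at (392,315), the end stop at (446,265) and the knob at (407,200). Next I measure precisely.

Run:
```python
from h import *
s=dict(np.load("pics/wb.npz"));p=s["pixels"].astype(int)
m=np.zeros(p.shape[:2],np.uint8);b=np.s_[118:192,215:292];print(p[135,235],p[122,250],p[100,250])
m[b]=p[b].min(2)>165;m=cv2.morphologyEx(m,3,np.ones((25,25)));R,c=rect(m,s,40);print("block",R,c[:,0].min(0),c[:,0].max(0))
print("tcpproj",proj(s,[[570.3,-251.2,64]]))
print("hex hole",ray(s,[[380/1.5,259/1.5]],64),"block by corner",ray(s,np.array([[335,187],[425,187],[336,278],[424,278]])/1.5,40))
s=dict(np.load("pics/wf.npz"));p=s["pixels"].astype(int)
m=np.zeros(p.shape[:2],np.uint8);b=np.s_[50:230,165:335];q=p[b]
m[b]=(q[...,2]>=q[...,0]+2)|(q.min(2)>150);m=cv2.morphologyEx(m,3,np.ones((21,21)));m=cv2.morphologyEx(m,2,np.ones((7,7)))
R,c=rect(m,s,12);print("plate",R,c[:,0].min(0),c[:,0].max(0))
C=ray(s,np.array([[263,89],[496,86],[482.5,336],[284,339]])/1.5,12)[:,:2];print(C,C.mean(0));
for a,b in((0,1),(3,2)):d=C[b]-C[a];print(np.linalg.norm(d),np.degrees(np.arctan2(d[1],d[0])))
for a,b in((3,0),(2,1)):d=C[b]-C[a];print(np.linalg.norm(d),np.degrees(np.arctan2(-d[0],d[1])))
F=ray(s,np.array([[335,302],[449,299],[435,234],[434,294],[408,202]])/1.5,40);F[4]=ray(s,np.array([[408,202]])/1.5,92)
save(s,"pics/crop.png",(165,50,340,235),3.2)
print(F)
```

```text
[197 204 216] [108 104 102] [135 129 126]
block ((568.2442016601562, -246.32041931152344), (59.600704193115234, 64.04119873046875), 24.745786666870117) [223 124] [282 186]
tcpproj [[252.63516364 167.18866489]]
hex hole [[ 573.17219224 -255.82404544   64.        ]] block by corner [[ 528.75521553 -230.057121     40.        ]
 [ 582.18025099 -205.28032832   40.        ]
 [ 554.0601438  -287.3840718    40.        ]
 [ 609.53798273 -261.6595256    40.        ]]
plate ((525.4384765625, 62.62340545654297), (167.52113342285156, 196.4302215576172), 9.884143829345703) [176  58] [329 224]
[[426.5149326  145.11892008]
 [592.27034029 173.56395756]
 [626.5365923  -20.92111083]
 [460.41602433 -50.21766541]] [526.43447238  61.88602535]
168.17840330485367 9.737593287645494
168.68411666075866 10.00167799801684
198.25656521614795 9.845737190853226
197.48067717056063 9.992367436184114
[[499.96490011   0.97266048  40.        ]
 [586.08496024  17.1874225   40.        ]
 [565.68811789  65.55925109  40.        ]
 [573.93109534  19.38592333  40.        ]
 [537.84397419  93.81711374  92.        ]]
```

View pics/crop.png

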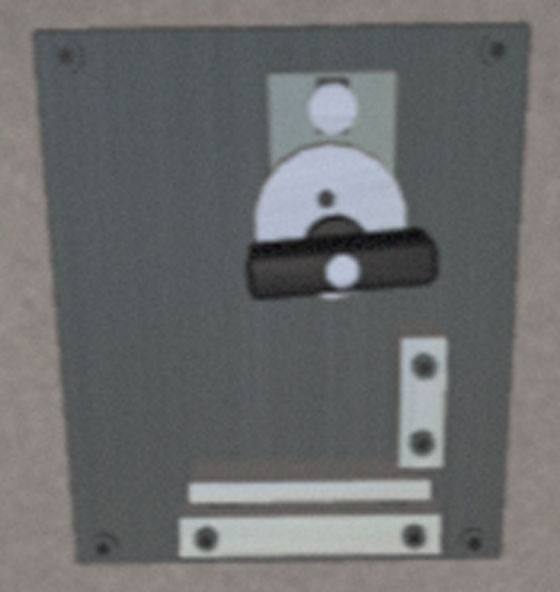

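```bash
cat >> h.py <<'E'
TH=np.deg2rad(9.9);O=np.array([526.,62.])
def fx(x,y,z): c,s=np.cos(TH),np.sin(TH); return np.array([O[0]+c*x-s*y,O[1]+s*x+c*y,z])
def infx(v):
    c,s=np.cos(TH),np.sin(TH); return np.array([c*v[0]+s*v[1],-s*v[0]+c*v[1],v[2]])
def st(r,tag=""):
    o=r.observe();q=o["tcp_pos"]-np.r_[O,0];print(tag,"t%.1f"%o["t"],"fx",np.round(infx(q),2),"F",np.round(infx(o["contact_force"]),2),"M",np.round(o["wrist_torque"],2),"op%.1f"%o["opening"])
    return o
E
python3 - <<'E'
from cell import r
from h import *
a=np.deg2rad(24.75);V=np.array([572.5,-255.4])
r.command_gripper(60,60)
r.move_l(np.r_[V,90],down(a),v=150)
print(r.move_l(np.r_[V,43],v=60,guard=6));st(r,"down")
r.command_gripper(20,60);st(r,"grip")
r.move_l(np.r_[V,150],v=120);st(r,"lift")
r.movep(fx(-40,-28,150),down(TH));st(r,"over")
s=r.snapshot("wrist");save(s,"pics/held.png",(100,60,420,384),1.8)
E
```

```text
False
down t6.4 fx [  -8.43 -320.9    43.33] F [-0.34  0.3  -0.55] M [0.   0.07 0.05] op60.1
grip t6.8 fx [  -8.77 -321.02   43.73] F [-1.87 -0.21  3.98] M [-0.09  0.24  0.04] op25.7
lift t7.8 fx [  -9.47 -320.15  148.6 ] F [-0.59  0.67 -5.48] M [-0.04  0.04  0.  ] op25.8
over t9.0 fx [-39.38 -28.73 150.13] F [ 0.36 -0.22 -4.46] M [-0.02  0.01 -0.02] op25.6
```

View pics/held.png

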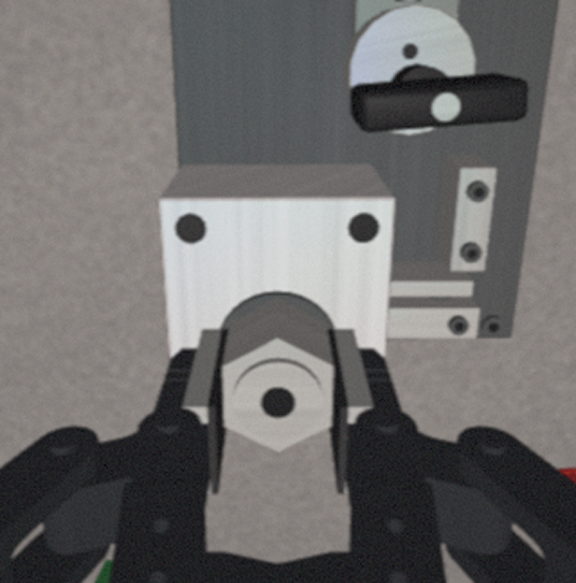

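Held square at the hexagon, block clear of the fence. Lowering onto the plate on the open side.

Run:
```python
from cell import r
from h import *
r.move_l(fx(-40,-29.5,75),v=100)
r.move_l(fx(-40,-29.5,60),v=60);r.hold(.2);st(r,"pre")
print(r.move_l(fx(-40,-29.5,51),v=10,guard=4));o=st(r,"touch")
z=o["tcp_pos"][2]+.3
r.move_l(fx(-40,-29.5,z),v=10);r.hold(.2);st(r,"eased")
print(r.move_l(fx(-40,-38,z),v=6,guard=6));o=st(r,"fence")
```

```text
pre t10.5 fx [-39.75 -29.5   60.2 ] F [-0.44 -0.07 -3.9 ] M [-0.06 -0.    0.01] op25.8
True
touch t11.1 fx [-40.06 -29.55  55.61] F [-0.66  0.72  5.46] M [ 0.01 -0.14 -0.05] op25.9
eased t11.7 fx [-39.86 -29.51  55.84] F [ 1.18  0.1  -2.09] M [-0.03 -0.32 -0.01] op25.6
True
fence t12.6 fx [-40.39 -34.05  55.79] F [-1.22  0.26  2.7 ] M [ 0.07 -0.15 -0.  ] op25.4
```

```bash
cat >> h.py <<'E'
def fmean(r,n=4):
    L=[]
    for _ in range(n): r.hold(.03);L.append(infx(r.observe()["contact_force"]))
    return np.mean(L,0)
E
python3 - <<'E'
from cell import r
from h import *
st(r);print(fmean(r))
y=-34.
for i in range(8):
    y-=.3;r.move_l(fx(-40,y,55.8),v=8);f=fmean(r);p=infx(r.observe()["tcp_pos"]-np.r_[O,0]);print(round(y,1),np.round(p,2),np.round(f,2))
    if f[1]>5:break
st(r)
E
```

```text
t12.6 fx [-40.39 -34.05  55.79] F [-1.22  0.26  2.7 ] M [ 0.07 -0.15 -0.  ] op25.4
[-0.30875761  0.09273305  5.0019289 ]
-34.3 [-40.26 -34.14  55.86] [-1.6   1.53  5.34]
-34.6 [-40.31 -34.19  55.84] [-1.59  2.32  5.07]
-34.9 [-40.3  -34.23  55.86] [-1.35  3.39  5.68]
-35.2 [-40.29 -34.28  55.87] [-1.6   3.82  5.2 ]
-35.5 [-40.31 -34.33  55.86] [-1.31  4.04  5.46]
-35.8 [-40.32 -34.39  55.9 ] [-1.63  5.33  5.77]
 t15.2 fx [-40.32 -34.39  55.9 ] F [-1.06  5.09  6.01] M [ 0.93  0.37 -0.02] op25.5
```

Fence contact at tool y ≈ -34.1 mm. Next I slide along it to the end stop.

Run:
```python
from cell import r
from h import *
z=56.6
r.move_l(fx(-40,-34.4,z),v=10);print(fmean(r))
r.move_l(fx(0,-34.2,z),v=40);st(r,"slid");print(fmean(r))
x=4.
r.move_l(fx(x,-34.2,z),v=15);print(fmean(r))
for i in range(24):
    x+=.5;r.move_l(fx(x,-34.2,z),v=12);f=fmean(r,3);p=infx(r.observe()["tcp_pos"]-np.r_[O,0]);print(round(x,1),np.round(p,2),np.round(f,2))
    if f[0]<-6:break
st(r)
```

```text
[ 0.58923224  2.01481687 -2.93705378]
slid t16.8 fx [  0.36 -34.22  56.6 ] F [ 0.85  2.52 -6.41] M [ 0.37 -0.1  -0.05] op25.6
[ 0.45029742  1.24772113 -6.4508639 ]
[-0.6514477   1.82302153 -5.34622441]
4.5 [  4.37 -34.2   56.58] [-1.33  1.45 -4.92]
5.0 [  4.98 -34.2   56.56] [-0.85  2.32 -5.36]
5.5 [  5.56 -34.19  56.59] [-0.51  1.92 -5.64]
6.0 [  6.07 -34.21  56.61] [-0.76  2.24 -5.58]
6.5 [  6.58 -34.2   56.62] [-0.97  1.79 -5.65]
7.0 [  7.04 -34.21  56.6 ] [-0.68  1.56 -5.19]
7.5 [  7.55 -34.22  56.59] [-0.77  1.92 -5.55]
8.0 [  8.05 -34.19  56.59] [-0.67  1.32 -4.94]
8.5 [  8.53 -34.21  56.6 ] [-0.35  1.56 -5.34]
9.0 [  8.78 -34.18  56.56] [-1.71  1.86 -4.54]
9.5 [  8.85 -34.17  56.5 ] [-4.28  1.3  -2.73]
10.0 [  8.89 -34.19  56.45] [-5.46  2.19 -1.65]
10.5 [  8.93 -34.16  56.41] [-6.55  1.28 -0.85]
 t22.0 fx [  8.93 -34.16  56.41] F [-6.55  1.16 -0.99] M [ 0.04  1.46 -0.09] op25.6
```

Stop found at tool x ≈ 8.85. I set it down, press it into the corner, release and look.

Run:
```python
from cell import r
from h import *
r.move_l(fx(10.3,-34.2,55.4),v=8);print(fmean(r))
r.move_l(fx(10.5,-35.4,55.4),v=8);print(fmean(r));st(r,"corner")
r.move_l(fx(9.1,-34.3,55.7),v=8);print(fmean(r));st(r,"relaxed")
r.command_gripper(50);st(r,"open")
r.move_l(fx(9.1,-34.3,110),v=100)
r.movep(fx(10,-20,220),down(TH));r.hold(.2);st(r)
s=r.snapshot("wrist");np.savez("pics/home.npz",**s);save(s,"pics/home.png",(130,40,390,250),3)
```

```text
[-7.8150838   1.95855965  3.38916202]
[-8.26814782  4.42289916  4.4195374 ]
corner t22.9 fx [  8.89 -34.27  56.01] F [-8.45  3.97  4.4 ] M [ 0.58  1.94 -0.08] op25.6
[-5.68480454  1.89384344  0.91171937]
relaxed t23.4 fx [  8.86 -34.19  56.  ] F [-5.91  2.47  1.05] M [ 0.22  1.17 -0.1 ] op26.0
open t23.8 fx [ 10.62 -34.69  56.51] F [-0.68 -0.71 -0.17] M [ 0.    0.06 -0.05] op49.9
 t25.2 fx [  8.8  -20.02 217.91] F [ 0.69  0.67 -0.13] M [-0.05  0.03 -0.05] op50.1
```

View pics/home.png

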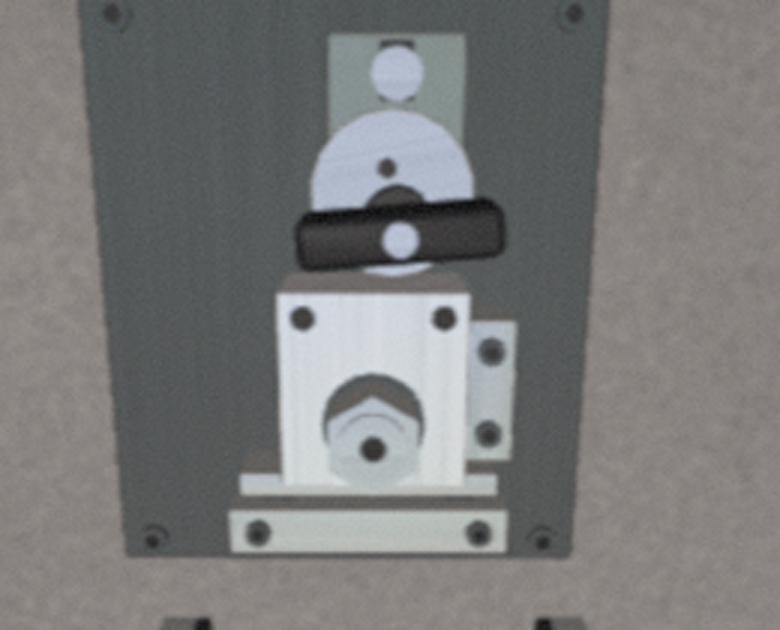

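Block sits in the corner (fence jaw edge flush at (372,487), stop flush at (468,390) in crop). Now the knob: cap at crop (400,240).

Run:
```python
from cell import r
from h import *
s=dict(np.load("pics/home.npz"));n=lambda u,v:[130+u/3,40+v/3]
W=lambda uv,z:infx(ray(s,[n(*uv)],z)[0]-np.r_[O,0])
cap=W((400,240),92);hx=W((373,449),76);print("cap",cap,"hex",hx)
for a,b in(((303,213),(495,200)),((310,268),(500,256))):
    d=W(b,92)-W(a,92);print("bar",np.arctan2(d[1],d[0]),W(a,92),W(b,92))
p=s["pixels"].astype(int);q=p[100:140,220:305].max(2)<75
m=cv2.morphologyEx(q.astype(np.uint8),3,np.ones((9,9)));c=max(cv2.findContours(m,0,2)[0],key=cv2.contourArea)[:,0]+[220,100]
w=ray(s,c.astype(float),88)[:,:2].astype(np.float32);R=cv2.minAreaRect(w);print(R,infx(np.r_[R[0],0]-np.r_[O,0]))
print("home edges: block top left/right,fence",W((277,293),52),W((470,293),52),W((283,484),52),W((466,484),52))
for a in (TH+np.pi/2+.06,TH+np.pi/2+1.7):print(np.round(r.inverse_kinematics(fx(15,29,62),down(a)),2))
```

```text
cap [16.99816344 29.4368864  92.        ] hex [  9.85838907 -34.01847927  76.        ]
bar 0.06598796425375693 [-8.32166269 36.36960137 92.        ] [41.52711934 39.66380384 92.        ]
bar 0.0628911556421743 [-6.78861941 22.11526491 92.        ] [43.41199813 25.27660888 92.        ]
((536.3612060546875, 97.90650939941406), (56.425880432128906, 22.35382080078125), 14.178611755371094) [16.38029457 33.59044444  0.        ]
home edges: block top left/right,fence [-19.69416599   8.3769491   52.        ] [39.54790182  8.39618729 52.        ] [-19.67675338 -54.34756753  52.        ] [ 40.20219847 -54.27615041  52.        ]
[ 0.17  0.46 -0.15  0.96  0.   -0.06]
[ 0.17  0.46 -0.15  0.96  0.   -1.7 ]
```

Run:
```python
from cell import r
from h import *
a=TH+np.pi/2+.065
r.command_gripper(40,50)
r.movep(fx(16.3,29,120),down(a));r.hold(.2);st(r,"above")
print(r.move_l(fx(16.3,29,62),v=60,guard=6));r.hold(.2);o=st(r,"at")
print("M0",o["wrist_torque"])
r.command_gripper(8,50);r.hold(.2);o=st(r,"grip")
R=o["tcp_rot"];print("yaw",np.arctan2(R[1,0],R[0,0])-TH-np.pi/2)
```

```text
above t27.1 fx [ 16.52  28.86 120.35] F [-0.8   0.18 -0.42] M [-0.03 -0.02 -0.  ] op40.0
False
at t28.4 fx [16.61 28.99 62.46] F [ 0.64 -0.13 -0.41] M [-0.01  0.    0.  ] op40.0
M0 [-0.0141299   0.00173303  0.00372442]
grip t28.9 fx [16.43 30.68 62.46] F [-1.23  5.41  2.24] M [0.8  0.29 0.08] op13.1
yaw 0.06643798805228229
```

```bash
cat >> h.py <<'E'
def turn(r,c,a,n=4):
    r.move_l(fx(*c,62.4),down(TH+np.pi/2+a),v=20)
    A=[]
    for _ in range(n):
        r.hold(.04);o=r.observe();R=o["tcp_rot"];A.append(np.r_[np.arctan2(R[1,0],R[0,0])-TH-np.pi/2,o["wrist_torque"][2],infx(o["contact_force"]),infx(o["tcp_pos"]-np.r_[O,0])[:2]])
    A=np.mean(A,0);A[0]=(A[0]+np.pi)%(2*np.pi)-np.pi
    print("a%.3f"%a,"yaw%.3f Mz%.3f"%tuple(A[:2]),"F",np.round(A[2:5],1),"xy",np.round(A[5:],2),"t%.1f"%o["t"]);return A
E
python3 - <<'E'
from cell import r
from h import *
c=[16.4,30.9]
turn(r,c,.066)
for a in(.2,.35,.5,.6):
    if abs(turn(r,c,a)[1])>.25:break
E
```

```text
a0.066 yaw0.066 Mz0.054 F [-0.5 -0.   0.7] xy [16.39 30.73] t29.3
a0.200 yaw0.198 Mz0.023 F [-0.5 -0.2  1.5] xy [16.38 30.83] t29.8
a0.350 yaw0.348 Mz0.001 F [-1.3  0.6  2.3] xy [16.36 30.96] t30.3
a0.500 yaw0.498 Mz0.010 F [-1.6  1.2  2.8] xy [16.31 31.05] t30.7
a0.600 yaw0.598 Mz0.009 F [-2.2  2.3  3.4] xy [16.27 31.12] t31.1
```

Run:
```python
from cell import r
from h import *
c=[15.9,31.4];b=None
turn(r,c,.62)
for a in np.arange(.67,1.6,.05):
    A=turn(r,c,a,3)
    if A[1]<-.12:break
s=r.snapshot("wrist");np.savez("pics/k.npz",**s);save(s,"pics/k.png",(100,40,420,300),2)
```

```text
a0.620 yaw0.619 Mz0.039 F [-0.6 -0.1  2.1] xy [16.23 31.16] t31.6
a0.670 yaw0.669 Mz0.038 F [ 0.9 -0.3  1.7] xy [16.2  31.22] t31.9
a0.720 yaw0.719 Mz0.070 F [ 0.6 -1.3  1.9] xy [16.17 31.27] t32.3
a0.770 yaw0.769 Mz0.026 F [ 1.4 -1.5  0.9] xy [16.13 31.28] t32.7
a0.820 yaw0.819 Mz0.022 F [ 2.  -1.3  0.8] xy [16.09 31.32] t33.1
a0.870 yaw0.869 Mz0.014 F [ 2.3 -2.   1.3] xy [16.07 31.36] t33.4
a0.920 yaw0.919 Mz0.018 F [ 2.  -1.   1.2] xy [16.02 31.39] t33.8
a0.970 yaw0.969 Mz-0.050 F [ 2.5 -0.9  1. ] xy [15.98 31.45] t34.2
a1.020 yaw1.019 Mz-0.165 F [ 2.  -0.1  1.1] xy [15.94 31.52] t34.6
```

Contact at about 0.945 rad; roughly 13 N now. Fine steps with averaging.

Run:
```python
from cell import r
from h import *
c=[15.9,31.4]
B=turn(r,c,1.02,12)
for a in (1.035,1.05):
    A=turn(r,c,a,14);print("F by torque",(.018-A[1])/.014,"by angle",(A[0]-.945)*200)
    if (.018-A[1])/.014>19.5:break
```

```text
a1.020 yaw1.020 Mz-0.271 F [2.  0.8 2.1] xy [15.92 31.52] t35.4
a1.035 yaw1.035 Mz-0.233 F [1.4 1.7 2.6] xy [15.91 31.53] t36.2
F by torque 17.911948992892466 by angle 18.03326025767056
a1.050 yaw1.050 Mz-0.268 F [1.6 2.7 3.5] xy [15.9  31.53] t37.0
F by torque 20.45822421873758 by angle 21.026769937770307
```

Run:
```python
from cell import r
from h import *
M=[]
for i in range(50):
    r.hold(.04);M.append(r.observe()["wrist_torque"][2])
print(np.mean(M),np.std(M),np.round(np.mean(np.reshape(M,(5,10)),1),3))
```

```text
-0.28096101789655686 0.027349657472011117 [-0.276 -0.281 -0.284 -0.289 -0.275]
```

Static friction makes single torque readings ambiguous, so I back off within the grip and re-approach in small equal steps to fit the contact angle properly.

Run:
```python
from cell import r
from h import *
from scipy.optimize import curve_fit
c=[16.0,31.4]
turn(r,c,.83,2)
L=[]
for a in np.arange(.845,1.046,.0125): L.append(turn(r,c,a,6)[:2])
L=np.array(L);np.save("L.npy",L)
h=lambda x,b,x0,k:b-k*np.maximum(x-x0,0)
p,C=curve_fit(h,L[:,0],L[:,1],[0,.94,2.8]);print(p,np.sqrt(np.diag(C)))
p2,C2=curve_fit(lambda x,b,x0:h(x,b,x0,2.8),L[:,0],L[:,1],[0,.94]);print(p2,np.sqrt(np.diag(C2)))
```

```text
a0.830 yaw0.832 Mz-0.024 F [1.7 4.2 4.3] xy [16.12 31.24] t39.6
a0.845 yaw0.845 Mz0.073 F [1.6 3.  4.5] xy [16.08 31.27] t40.1
a0.857 yaw0.858 Mz0.075 F [1.8 2.4 4.6] xy [16.08 31.28] t40.6
a0.870 yaw0.870 Mz0.063 F [1.6 2.2 4.6] xy [16.06 31.29] t41.1
a0.882 yaw0.883 Mz0.072 F [2.3 1.5 4.6] xy [16.05 31.31] t41.6
a0.895 yaw0.895 Mz0.080 F [2.  0.8 4.7] xy [16.03 31.32] t42.1
a0.907 yaw0.908 Mz0.095 F [2.3 0.4 5.1] xy [16.03 31.34] t42.6
a0.920 yaw0.920 Mz0.068 F [2.2 0.6 5.2] xy [16.02 31.35] t43.1
a0.932 yaw0.933 Mz0.047 F [2.3 0.6 4.7] xy [16.02 31.36] t43.6
a0.945 yaw0.945 Mz0.010 F [2.1 0.9 5.2] xy [16.01 31.37] t44.1
a0.957 yaw0.958 Mz-0.033 F [2.1 0.8 4.6] xy [15.98 31.41] t44.6
a0.970 yaw0.970 Mz-0.078 F [1.7 0.8 5.3] xy [15.96 31.44] t45.1
a0.982 yaw0.982 Mz-0.154 F [1.5 0.9 5.5] xy [15.96 31.44] t45.6
a0.995 yaw0.995 Mz-0.168 F [1.7 1.2 5.4] xy [15.95 31.48] t46.1
a1.007 yaw1.007 Mz-0.235 F [1.7 1.5 5.3] xy [15.92 31.5 ] t46.6
a1.020 yaw1.020 Mz-0.283 F [1.7 1.2 5.4] xy [15.91 31.51] t47.1
a1.032 yaw1.032 Mz-0.318 F [2.  1.2 5.2] xy [15.89 31.53] t47.6
a1.045 yaw1.044 Mz-0.308 F [2.  1.5 5.4] xy [15.89 31.55] t48.1
[0.07535557 0.9243236  3.53415939] [0.00647888 0.00365984 0.15227338]
[0.0765059 0.9079683] [0.01136292 0.00504499]
```

Fit: contact at 0.924±0.004 (first pass 0.945), so at 1.045 rad about 20–24 N by angle and 21–27 N by torque; static bound at least 16 N. With easing of 2–5 N, this sits about on target. I release, check the sensor zero, and look.

Run:
```python
from cell import r
from h import *
print("M before",np.mean([(r.hold(.03),r.observe()["wrist_torque"][2])[1] for _ in range(8)]))
r.command_gripper(36);o=st(r,"open")
print("bias",np.mean([(r.hold(.03),r.observe()["wrist_torque"][2])[1] for _ in range(10)]))
r.move_l(fx(15.9,31.4,130),v=100)
r.movep(fx(10,-20,220),down(TH));r.hold(.2);st(r)
s=r.snapshot("wrist");np.savez("pics/end.npz",**s);save(s,"pics/end.png",(130,40,390,250),3)
```

```text
M before -0.31601230535700287
open t48.7 fx [14.75 31.23 61.39] F [ 0.12  0.23 -0.05] M [0.   0.06 0.03] op35.8
bias 0.015571648895477408
 t52.2 fx [  9.95 -19.94 219.88] F [ 0.11  0.26 -0.78] M [ 0.   -0.02  0.  ] op36.3
```

View pics/end.png

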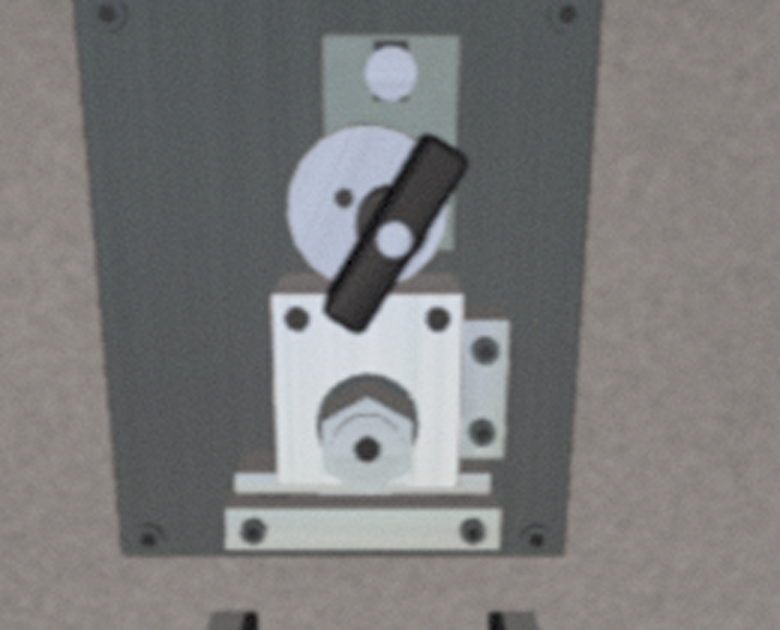

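```bash
python3 -c "
from cell import r
print(r.observe()['t']);r.close_job()"
```

```text
52.2417
the job is handed in; nothing more can be done
```

The silver valve block is clamped in the fixture and the job was handed in at 52 s. I could not pin the clamping force down tightly enough to be sure it is within 15–20 N.

- **Block:** I held it by its hexagon, set it flat on the plate with the valve on the fence side, and slid it home. Contact was felt at both the fence (about 5 N) and the end stop (about 8 N). The last close view shows it flush against both, after clamping.
- **Knob:** I turned it anticlockwise and left it tight at about 1.045 rad, measured from the bar's direction. To find where the lobe meets the block, I backed off once inside the grip, to about 0.83 rad, and came up again in small steps.
- **Clamping force:** My estimates before easing disagree.
  - From the angle past contact: 20–24 N. The two passes put contact at 0.945 and 0.924 rad.
  - From the torque rise: 21–27 N.
  - From the absolute torque, allowing for a small sensor offset: at least about 18 N.
  - After the stated 2–5 N easing, I expect about 17–20 N, and 13–25 N at the outside.
- **Other things on the bench:** I did not touch the spanner, adapter, jar, bin or look-alike blocks, but I took no final full-scene picture to confirm it.

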